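# Clip the wine thief and thermometers back into the tasting-room tool rack

## Robot

A 6-joint arm with a two-finger parallel gripper is mounted at the origin on the work surface. World frame = base frame: x ahead of the robot, y to its left, z up, the work surface at z = 0. Lengths are in m, angles in rad, forces in N, time in s.
With the tool pointing down it reaches from about 0.325 to 0.75 m from the base axis. Payload 7.6 kg.
Tool frame: the origin (TCP) lies at the very end of the fingers, on their centre line; the grasp point (between the pads) lies behind it (grip_point_offset is the z of the grasp point in the tool frame, in m); z points along the fingers, y is the direction in which the jaws open and shut (so a half turn about z gives the same grasp; the last joint's range is limited). The gripper opens to 85 mm and grips with 20 to 120 N. Pads are 22 mm wide; open, the fingers measure 114 mm over their backs; the gripper's body (76 mm by 85 mm) begins 54 mm behind the grasp point. The pads swing forward as they close: fully open they stand 13 mm farther back than shut.
Start: joints at [1.16, 0.052, 1.401, -0, 1.689, -0.07], TCP at [0.175, 0.495, 0.231] pointing down, gripper open.
Joint ranges: [-2.9, 2.9], [-0.91, 2.17], [0.12, 2.37], [-1.06, 4.2], [0.26, 2.73], [-2.93, 2.93]. Speed limits (rad/s): [2.57, 2.57, 3.01, 3.14, 3.14, 3.14].

## Interface

Orientations are given as a unit quaternion [x, y, z, w].
In Python, from bench import sense, capture, job_done, grip_point_offset gives the robot as it stands.
- The arm moves only by the tool drive_tool, never from a script. Its argument "steps" is text: rows parted by semicolons, each of 5 numbers parted by spaces: the finger opening in mm, from 0 to 85.4, then the shift along the tool's x, y, z in mm, then the turn about the tool's z in degrees. In form: hand dx dy dz spin; .... A call has 1 to 8 rows; each row is the pose to reach, as a shift and turn from the pose commanded when the call began, along the tool's axes at that moment; what a row does not reach only later rows make up. A row lasts 1/8 s, in which the tool goes at most 62.5 mm and 10.7 degrees, less where a joint would pass 70% of its speed; a pose out of reach is approached as far as the arm can. A call with a gripper value outside its range is refused whole. The fingers move at their own pace and stop on an object; "newtons" is the grip in N (left out, the last holds). Time passes only in rows, so rows that repeat a pose let the fingers close. It gives the time, the measured TCP pose, the force and the opening at its end, in the units of the state.
- sense(): the state, without advancing time (a new reading comes with each control period).
- capture(name): name is "scene" or "top"; returns a dict with "frame" (480x640x3 uint8, red, green, blue), "camera_matrix" (3x3 intrinsics, pixels), "R" (3x3) and "t" (3): a world point X has camera coordinates R X + t. Camera axes: x right, y down, z forward; pixel columns grow to the right and rows downward; lengths in m; the calibration is good to about 2 mm. A picture is of the moment at which its call begins. There is no depth.
- job_done(): hands the job in, once; it reports no verdict.
The state is a dict: "time_s": time; "joint_pos": joint angles; "dq": joint speeds; "joint_efforts": joint torques, N m; "tcp_pos": TCP position; "orientation": TCP orientation; "ft_force": force on the tool from outside, world axes, zero at the start; "torque": the same for the moment, N m; "width": finger opening in m.
Only numpy, scipy, OpenCV 4.12 (cv2) and the standard library are available. Lean on these libraries where they do the work, as an engineer would, in place of code of your own. Each camera call takes 0.05 s, during which the arm holds its last target. There are 200 camera calls.

## Task

The tasting is over: put the wine thief and the dip thermometer that lie loose on the table back into the clip rack, each across both rails in the empty pair of clips of its own size, tip pointing away from the robot like the others, pressed down until both its clips have snapped round it. Press home the other thermometer too, which is only resting on top of its clips. Leave the wine thief that is already in the rack and everything else on the table where they are.

Things in the scene. Friction and masses are not known exactly. Their poses are not given: they have to be found in the camera images.
- rack: Clip rack, fixed: two aluminium rails (20 mm wide, 330 mm long, tops 46 mm over the table) along its y, 100 mm apart, on wooden cheeks, open between down to the table. Four pairs of spring clips, 72 mm apart in y, in any order: two pairs wide, two slim; a tool lies across both rails. Origin on the table under its centre; x points away from the robot (within 12 degrees), y left.
- wide_free_home (a point): Empty pair of wide clips (for 24 mm): where a wine thief's centre and axis lie when fully home, 63 mm over the table; axes as the rack's. A clip sits 50 mm either way along x: two sprung steel jaws, 14 mm wide, flared lips up to 17 mm above this point. Pressing straight down meets the lips 19 mm above home and snaps past them with 13 to 20 N; pulling out takes about 19 N.
- slim_free_home (a point): Empty pair of slim clips (for 16 mm): where a thermometer's centre and axis lie when fully home, 59 mm over the table; axes as the rack's. A clip sits 50 mm either way along x: two sprung steel jaws, 14 mm wide, flared lips up to 15 mm above this point. Pressing straight down meets the lips 13 mm above home and snaps past them with 11 to 17 N; pulling out takes about 15 N.
- slim_half_home (a point): The other pair of slim clips, on which the half-returned thermometer rests: home point for that thermometer, 59 mm over the table; same clips and axes as slim_free_home.
- thief_mid (a point): Wine thief (sampling tube), 192 mm long, 140 g: round steel tube 24 mm thick, black eight-sided grip at its middle (60 mm long, 32 mm across flats), thumb flange (29 mm) at -x, conical tip at +x. Point: on the axis, centre of the grip; x runs to the tip. Lies on the table left of the rack, this point 16 mm up, tip away from the robot (within 18 degrees). Goes into wide_free.
- thief_tip (a point): The tip of that wine thief, 100 mm from its middle.
- thermo_mid (a point): Dip thermometer, 194 mm long, 80 g: round steel body 16 mm thick, black eight-sided grip at its middle (60 mm long, 22 mm across flats), black display head (21 mm thick) at -x, thin steel probe at +x. Point: on the axis, centre of the grip; x runs to the tip. Lies on the table left of the rack, this point 11 mm up, tip away from the robot (within 18 degrees). Goes into slim_free.
- thermo_tip (a point): The tip of that thermometer, 100 mm from its middle.
- thermo_half_mid (a point): A second thermometer, same as the loose one, resting on the lips of its clips in the rack without having snapped in, 13 mm higher than home and up to 7 mm off centre along x, tip away from the robot. Point: on the axis, centre of the grip; x runs to the tip. To be pressed straight down where it is until both clips snap.
- thermo_half_tip (a point): The tip of the half-returned thermometer, 100 mm from its middle.
- thief_stowed_mid (a point): A second wine thief, same as the loose one, already fully home in the other pair of wide clips. Point: on the axis, centre of the grip; x runs to the tip. To be left as it is.
- cork: Wine cork standing upright, 24 mm in diameter, 45 mm tall, between or near the loose tools; origin at the centre of its underside. Not to be disturbed.
- corkscrew: Folded waiter's corkscrew lying flat, 115 x 27 x 14 mm, long along its x, between or near the loose tools; origin at the centre of its underside. Not to be disturbed.
- glass_a: Empty wine glass, 84 mm in diameter, 205 mm tall, standing beyond the rack and the tools; origin at the centre of its foot. Not to be disturbed.
- glass_b: Second wine glass, same as the first, beyond the rack. Not to be disturbed.
Not all that is in view belongs to the job. Leave any pink or yellow look-alike of the part that bears thief_mid alone.

How it is judged:
By the outcome, as a careful person would: the job done as asked, in the order asked, and still so for the second after the job is handed in, with the robot touching nothing.
It also fails if it takes over 67 s, if anything falls off the work surface, if the arm or the gripper's body presses on something with over 40 N, if the wrist force passes 120 N, or if a joint passes its speed limit or range.

## Working session

There is one attempt and no reset: what is moved stays moved. The work goes in short steps, Python scripts to look and compute and a tool call to move; the robot and the scene stay as the last step left them, time stands still between calls to the robot, and variables do not carry over. Pictures are saved under pics/ and viewed, about 8 in all and at most 12, crops included, and the job is handed in when it is done.

Besides the shell and the picture viewer there is one more tool, called after "Emit:" by a JSON object that holds its "method" and its "body". drive_tool: Moves the arm, as the interface text tells. Its arguments: {"type":"object","properties":{"steps":{"type":"string"},"newtons":{"type":"number"}},"required":["steps"]}

```bash
mkdir -p pics; ls; cat > h.py <<'E'
import numpy as np, cv2
from bench import sense, capture, job_done, grip_point_offset
def cast(c,uv,z):
    K,R,t=[np.array(c[k],float) for k in("camera_matrix","R","t")]
    C=-R.T@t; d=R.T@np.linalg.inv(K)@np.array([uv[0],uv[1],1.0])
    return C+d*(z-C[2])/d[2]
def proj(c,X):
    K,R,t=[np.array(c[k],float) for k in("camera_matrix","R","t")]
    p=K@(R@np.array(X,float)+t); return p[:2]/p[2]
def save(c,name): cv2.imwrite("pics/"+name,c["frame"][:,:,::-1])
E
python3 - <<'E'
from h import *
print(grip_point_offset, sense())
for n in("top","scene"):
    c=capture(n); save(c,n+"0.png"); R,t=np.array(c["R"]),np.array(c["t"]); print(n,-R.T@t,R[2]); np.save(n,c,allow_pickle=True)
E
```

```text
pics
-0.0187 {'time_s': 0.0, 'joint_pos': array([ 1.15966788e+00,  5.28339525e-02,  1.40171814e+00, -3.29866102e-06,
        1.68859086e+00, -7.03081528e-02]), 'dq': array([ 1.23896273e-03, -1.49621087e-03, -9.47402526e-05,  3.61136857e-04,
        8.90486608e-04, -1.70877042e-03]), 'joint_efforts': array([ 4.35016518e-04, -3.81672871e+01, -3.60177755e+01,  2.00776253e-05,
        6.17966900e-03, -2.02331762e-05]), 'tcp_pos': array([0.17535148, 0.49453665, 0.23047722]), 'orientation': array([ 1.69586707e-01,  9.85514966e-01, -7.53190963e-04, -1.83205242e-04]), 'ft_force': array([-0.40658627,  0.80960644,  0.26988761]), 'torque': array([-0.03029307, -0.02381002,  0.03319461]), 'width': 0.08510591309497093}
top [0.3195373  0.04095156 1.18227101] [ 0.1696316   0.00892077 -0.98546717]
scene [1.23162895 0.6029571  0.6725601 ] [-0.65008405 -0.50987062 -0.56340277]
```

View pics/top0.png

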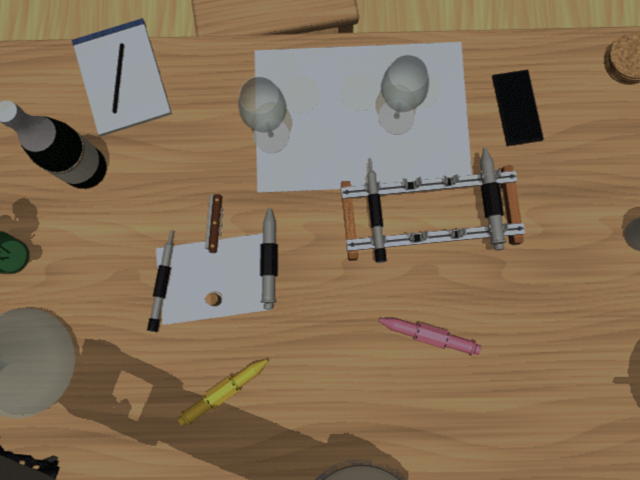

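View pics/scene0.png

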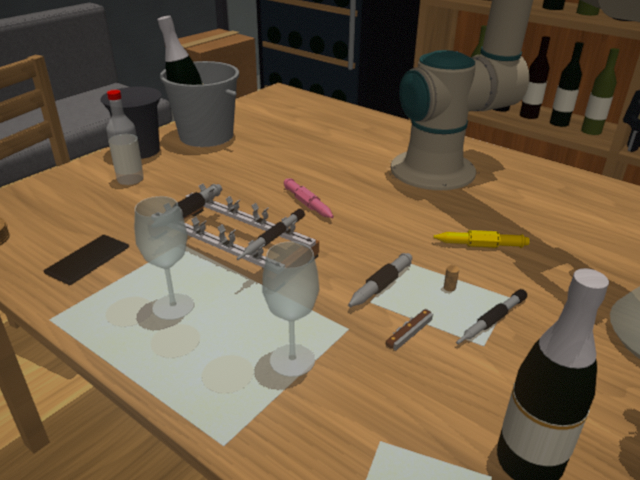

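Candidates for the loose thief in the top view: steel/black at (268,260), the stowed one at (492,200), a yellow look-alike at (225,392) and a pink one at (430,335). I choose (268,260). Candidates for the loose thermometer: (162,280), and the one resting in the rack at (376,212). I choose (162,280). The empty clips are at x≈415 and x≈453. A close crop will show which pair is wide.

```bash
python3 - <<'E'
from h import *
c=np.load("top.npy",allow_pickle=True).item(); f=c["frame"][:,:,::-1]
a=cv2.resize(f[140:270,335:530],None,fx=4,fy=4,interpolation=cv2.INTER_CUBIC)
cv2.imwrite("pics/rack.png",a)
b=cv2.resize(f[185:340,135:295],None,fx=3.8,fy=3.8,interpolation=cv2.INTER_CUBIC); cv2.imwrite("pics/tools.png",b)
E
```

```text
(no output)
```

View pics/rack.png

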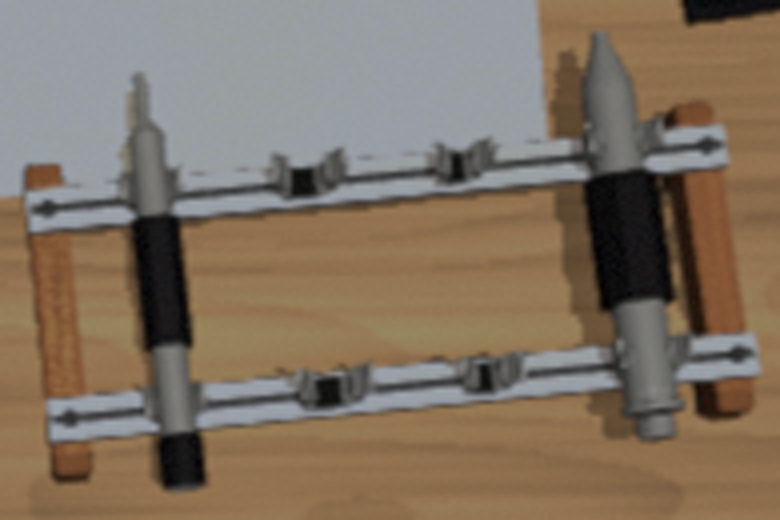

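View pics/tools.png

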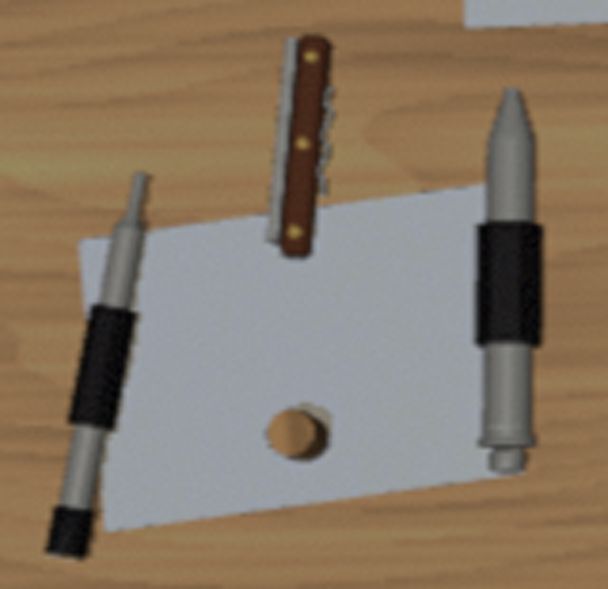

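The crop settles the sizes. The empty pair at (414,210) full-frame has the wider gap, so it is wide_free. The pair at (453,206) is slim_free. The half-seated thermometer is leftmost and the stowed thief rightmost. The tools crop confirms the steel thief with black grip at (268,260), the thermometer at (162,280), the cork at (213,299) and the corkscrew at (215,222).

```bash
cat > m.py <<'E'
from h import *
def black(c,seed,r=28,th=60,w=True):
    """rect of the dark blob nearest seed, grip-like"""
    f=c["frame"]; m=(f.max(2)<th).astype(np.uint8)
    n,l,s,ce=cv2.connectedComponentsWithStats(m)
    k=min((i for i in range(1,n) if s[i,4]>60),key=lambda i:np.hypot(*(ce[i]-seed)))
    p=np.argwhere(l==k)[:,::-1].astype(np.float32)
    return p.mean(0),cv2.minAreaRect(p),s[k,4]
def tri(c1,u1,c2,u2):
    P=[np.array(c["camera_matrix"])@np.c_[np.array(c["R"]),np.array(c["t"])] for c in(c1,c2)]
    X=cv2.triangulatePoints(P[0],P[1],np.array(u1,float).reshape(2,1),np.array(u2,float).reshape(2,1)); X=(X[:3]/X[3]).ravel()
    return X,[np.linalg.norm(proj(c,X)-u) for c,u in((c1,u1),(c2,u2))]
E
python3 - <<'E'
from m import *
T=np.load("top.npy",allow_pickle=True).item(); S=np.load("scene.npy",allow_pickle=True).item()
np.set_printoptions(precision=4,suppress=True)
def cr(x,y,k,ox,oy): return np.array([ox+(x+.5)/k-.5,oy+(y+.5)/k-.5])
tips={"thief":cr(512,92,3.8,135,185),"thermo":cr(142,176,3.8,135,185),"half":cr(138,76,4,335,140),"stow":cr(598,35,4,335,140)}
for n,s,ss,z in(("thief",(268,260),(381,280),.016),("thermo",(162,280),(495,315),.011),("half",(376,212),(273,235),.072),("stow",(492,200),(190,206),.063)):
    g,r,a=black(T,s); g2,r2,a2=black(S,ss)
    X=cast(T,r[0],z); tp=cast(T,tips[n],z); Xs=cast(S,r2[0],z)
    print(n,"rect",np.round(r[0],1),np.round(r[1],1),a,"X",X,"yaw",np.degrees(np.arctan2(*(tp-X)[1::-1])),"len",np.linalg.norm(tp-X)); print("   scene",np.round(r2[0],1),a2,Xs,"tri",*tri(T,r[0],S,r2[0]))
q=lambda x,y:cast(T,cr(x,y,4,335,140),.046)
Lf,Rf,Ln,Rn=q(28,211),q(726,145),q(49,422),q(757,353)
for p in(Lf,Rf,Ln,Rn):print(p)
o=(Lf+Rf+Ln+Rn)/4; yv=(Lf-Rf+Ln-Rn)[:2]; yv/=np.hypot(*yv); xv=np.array([yv[1],-yv[0]])
print("rack",o,np.degrees(np.arctan2(xv[1],xv[0])),np.linalg.norm(Lf-Rf),np.linalg.norm(Ln-Rn),np.linalg.norm(Lf-Ln),np.linalg.norm(Rf-Rn))
for n,k,z in(("half",108,.072),("wide",36,.063),("slim",-36,.059),("stow",-108,.063)):
    h=o[:2]+yv*k/1e3; print(n,h,proj(T,[*h,z]))
for n,x in(("wideF",(307,170)),("wideN",(335,384)),("slimF",(463,158)),("slimN",(490,372))): print(n,cast(T,cr(*x,4,335,140),.055))
E
```

```text
thief rect [268.5 259. ] [32. 17.] 537 X [0.4808 0.161  0.016 ] yaw -1.0983486188141727 len 0.09702596071407131
   scene [382.9 277.7] 409 [0.4758 0.1616 0.016 ] tri [0.4797 0.162  0.0186] [np.float64(0.7814340898109484), np.float64(0.901828449111216)]
thermo rect [161.6 281. ] [11.8 32. ] 379 X [0.4434 0.3641 0.011 ] yaw -10.273058272662023 len 0.09753643015813847
   scene [493.7 315.2] 336 [0.4389 0.3657 0.011 ] tri [0.4425 0.365  0.013 ] [np.float64(0.8617748846861131), np.float64(1.064975796743924)]
half rect [374.8 210. ] [33.5 11.8] 383 X [ 0.5594 -0.0387  0.072 ] yaw 4.380972810553215 len 0.097429997323235
   scene [274.6 232.2] 267 [ 0.5505 -0.0388  0.072 ] tri [ 0.5569 -0.0364  0.0767] [np.float64(1.3475380057849653), np.float64(1.4748056646435805)]
stow rect [495.3 203.2] [43.  24.9] 760 X [ 0.5695 -0.2607  0.063 ] yaw 7.662839862363025 len 0.10601208446238823
   scene [192.  205.3] 418 [ 0.5721 -0.2485  0.063 ] tri [ 0.5681 -0.2594  0.0584] [np.float64(1.8594073169069272), np.float64(1.8723275858360395)]
[0.6    0.0204 0.046 ]
[ 0.625  -0.3076  0.046 ]
[0.4997 0.0129 0.046 ]
[ 0.5256 -0.315   0.046 ]
rack [ 0.5626 -0.1473  0.046 ] 4.440465463733771 0.3289648190953262 0.3289384653401241 0.10055701128941354 0.09971404780057418
half [ 0.5542 -0.0396] [375.3552 212.7463]
wide [ 0.5598 -0.1114] [414.0814 210.0202]
slim [ 0.5654 -0.1832] [452.7    206.7488]
stow [ 0.571 -0.255] [492.1192 202.5299]
wideF [ 0.6147 -0.1097  0.055 ]
wideN [ 0.5134 -0.1184  0.055 ]
slimF [ 0.6189 -0.1824  0.055 ]
slimN [ 0.5175 -0.1896  0.055 ]
```

```bash
cat > g.py <<'E'
import sys
from h import *
from scipy.spatial.transform import Rotation as Ro
def go(x,y,z,yaw):
    """shift for TCP to (x,y,z) with jaws across an axis at yaw degrees"""
    s=sense(); R=Ro.from_quat(s["orientation"]).as_matrix(); d=R.T@(np.array([x,y,z])-s["tcp_pos"])*1e3
    cur=np.degrees(np.arctan2(R[1,1],R[0,1])); sp=-((90+yaw-cur+90)%180-90)
    print("d",np.round(d,1),"spin",round(sp,1),"at",np.round(s["tcp_pos"],4),"q6",s["joint_pos"][5].round(2),"down",R[2,2].round(5),"F",s["ft_force"].round(1),"w",round(s["width"]*1e3,1),"t",round(s["time_s"],2))
if len(sys.argv)>4: go(*map(float,sys.argv[1:5]))
E
python3 g.py .479 .1612 .1 -1.1;python3 g.py .479 .1612 .003 -1.1
```

```text
d [-397.6 -212.5  130.8] spin -18.4 at [0.1753 0.4946 0.2305] q6 -0.07 down -1.0 F [-0.2  0.4 -0.1] w 85.3 t 0.1
d [-397.6 -212.4  227.8] spin -18.4 at [0.1753 0.4946 0.2305] q6 -0.07 down -1.0 F [-0.2  0.4 -0.1] w 85.3 t 0.1
```

Emit:
{"method": "drive_tool", "body": {"steps": "60 -398 -212 131 -18; 60 -398 -212 131 -18; 60 -398 -212 131 -18; 60 -398 -212 131 -18; 60 -398 -212 131 -18; 60 -398 -212 131 -18; 60 -398 -212 131 -18; 60 -398 -212 131 -18", "newtons": 80}}

```text
time_s: 1.1
tcp_pos: [0.4805, 0.1596, 0.0989]
orientation: [0.014, 1.0, -0.0, -0.001]
ft_force: [0.0, -0.1, -0.2]
width: 0.0601
```

```bash
python3 g.py .479 .1612 .003 -1.1
```

```text
d [ 1.4  1.6 95.9] spin -0.6 at [0.4805 0.1596 0.0989] q6 -1.29 down -1.0 F [ 0.  -0.1 -0.2] w 60.1 t 1.1
```

Emit:
{"method": "drive_tool", "body": {"steps": "60 1 2 50 -1; 60 1 2 85 -1; 60 1 2 95 -1; 60 1 2 95 -1; 28 1 2 95 -1; 28 1 2 95 -1; 28 1 2 95 -1; 28 1 2 95 -1", "newtons": 80}}

```text
time_s: 2.1
tcp_pos: [0.48, 0.1644, 0.0074]
orientation: [0.005, 1.0, 0.001, 0.002]
ft_force: [-2.1, 0.3, 5.8]
width: 0.0297
```

```bash
python3 g.py .479 .1612 .14 4.4
```

```text
d [   0.5   -3.1 -132.7] spin -4.9 at [0.48   0.1644 0.0074] q6 -1.3 down -0.99999 F [-2.1  0.3  5.8] w 29.7 t 2.1
```

Emit:
{"method": "drive_tool", "body": {"steps": "48 0 0 0 0; 48 0 0 0 0; 48 0 0 0 0"}}

```text
time_s: 2.48
tcp_pos: [0.4787, 0.164, 0.0053]
orientation: [0.005, 1.0, 0.0, -0.0]
ft_force: [-0.2, -0.0, 0.0]
width: 0.0483
```

```bash
python3 - <<'E'
from m import *
T=capture("top"); S=capture("scene")
s=sense(); print(s["tcp_pos"],s["width"],s["ft_force"])
a=T["frame"][185:335,135:305,::-1]; b=S["frame"][200:350,300:470,::-1]
cv2.imwrite("pics/g1.png",cv2.resize(np.hstack([a,b]),None,fx=2.3,fy=2.3,interpolation=cv2.INTER_CUBIC))
E
```

```text
[0.47870591 0.16399327 0.00521653] 0.04832402091331985 [ 0.01125919  0.00356081 -0.62466327]
```

View pics/g1.png

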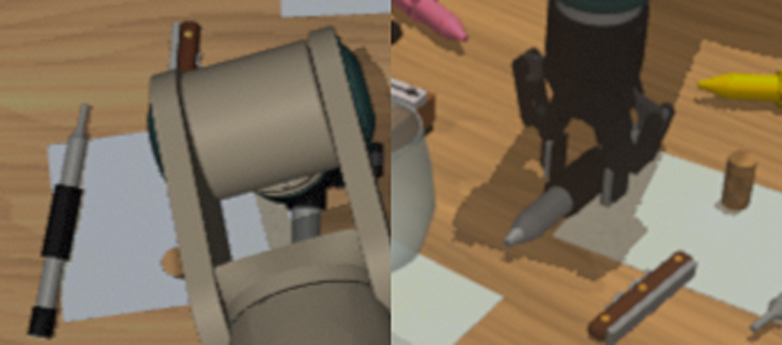

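The measured pose had lagged the commanded one, so the fingers were about 3 mm too high and off to the side. They now stand correctly round the grip. I'll correct this and close again.

Emit:
{"method": "drive_tool", "body": {"steps": "48 0 -2.5 3.8 0; 48 0 -2.5 3.8 0; 28 0 -2.5 3.8 0; 28 0 -2.5 3.8 0; 28 0 -2.5 3.8 0; 28 0 -2.5 3.8 0", "newtons": 80}}

```text
time_s: 3.32
tcp_pos: [0.479, 0.1616, 0.0018]
orientation: [0.005, 1.0, 0.0, 0.0]
ft_force: [-0.1, 0.6, 3.3]
width: 0.0304
```

Emit:
{"method": "drive_tool", "body": {"steps": "28 0 0 -30 0; 28 0 0 -80 0; 28 0 0 -130 -5; 28 0 0 -130 -5; 28 0 0 -130 -5"}}

```text
time_s: 3.95
tcp_pos: [0.4781, 0.1614, 0.1301]
orientation: [-0.039, 0.999, -0.0, -0.001]
ft_force: [-0.8, -0.4, -1.4]
width: 0.0306
```

```bash
python3 - <<'E'
from m import *
T=capture("top"); S=capture("scene"); save(T,"t1.png")
a=T["frame"][140:300,170:350,::-1]; b=S["frame"][130:290,300:480,::-1]
cv2.imwrite("pics/g2.png",cv2.resize(np.hstack([a,b]),None,fx=2.2,fy=2.2,interpolation=cv2.INTER_CUBIC))
E
python3 g.py .5598 -.1114 .14 4.4
```

```text
d [ -60.7 -278.2  -10.7] spin 0.0 at [0.4777 0.1612 0.1293] q6 -1.4 down -0.99999 F [ 0.2  0.  -2.2] w 30.2 t 4.05
```

View pics/g2.png

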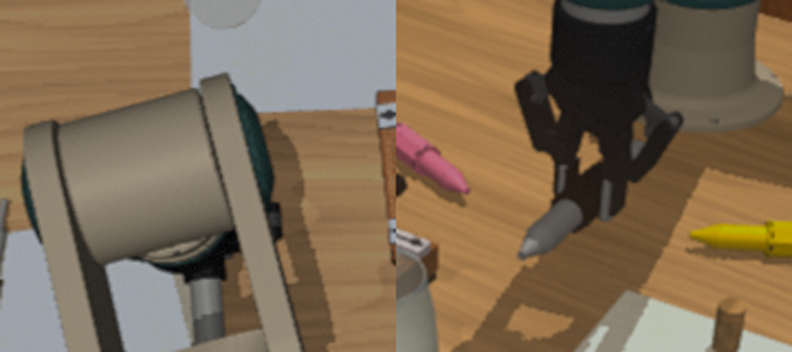

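The thief is held level and centred in the grip, tip away from the robot. I'll carry it over wide_free.

Emit:
{"method": "drive_tool", "body": {"steps": "28 -61 -278 -5 0; 28 -61 -278 -5 0; 28 -61 -278 -5 0; 28 -61 -278 -5 0; 28 -61 -278 -5 0; 28 -61 -278 -5 0; 28 -61 -278 -5 0; 28 -61 -278 -5 0", "newtons": 120}}

```text
time_s: 5.05
tcp_pos: [0.5609, -0.1096, 0.136]
orientation: [-0.04, 0.999, 0.0, -0.0]
ft_force: [-0.2, 0.1, -1.2]
width: 0.0303
```

```bash
python3 - <<'E'
from m import *
T=capture("top"); S=capture("scene")
a=T["frame"][120:280,330:530,::-1]; b=S["frame"][120:280,140:340,::-1]
cv2.imwrite("pics/g3.png",cv2.resize(np.hstack([a,b]),None,fx=2,fy=2,interpolation=cv2.INTER_CUBIC))
E
python3 g.py .5598 -.1114 .072 4.4
```

```text
d [ 1.5 -1.5 64.4] spin 0.2 at [ 0.5612 -0.1098  0.1364] q6 -1.91 down -1.0 F [-0.1 -0.4 -1.5] w 30.0 t 5.15
```

View pics/g3.png

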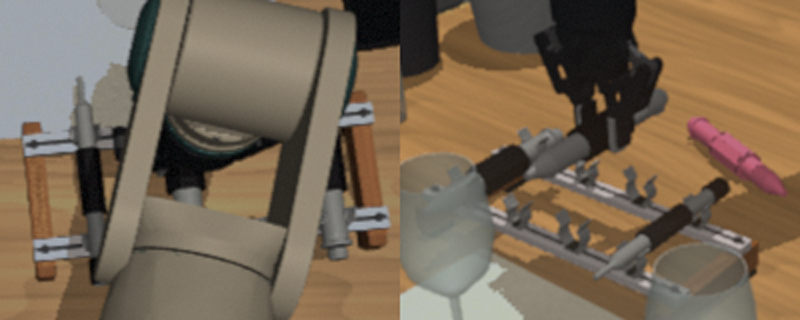

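Emit:
{"method": "drive_tool", "body": {"steps": "28 1.5 -1.5 40 0; 28 1.5 -1.5 60 0; 28 1.5 -1.5 64 0; 28 1.5 -1.5 64 0; 28 1.5 -1.5 68 0; 28 1.5 -1.5 70 0; 28 1.5 -1.5 72 0; 28 1.5 -1.5 72 0"}}

```text
time_s: 6.15
tcp_pos: [0.5611, -0.1113, 0.0666]
orientation: [-0.039, 0.999, 0.001, 0.002]
ft_force: [-0.7, 7.0, 7.8]
width: 0.0297
```

```bash
python3 g.py .5598 -.1114 .0488 4.4
```

```text
d [ 1.4 -0.  17.8] spin 0.1 at [ 0.5611 -0.1113  0.0666] q6 -1.91 down -0.99999 F [-0.7  7.   7.8] w 29.7 t 6.15
```

Emit:
{"method": "drive_tool", "body": {"steps": "28 0 1.5 -1 0; 28 0 1.5 0 0; 28 0 1.5 1 0; 28 0 1.5 1 0"}}

```text
time_s: 6.65
tcp_pos: [0.5611, -0.1104, 0.0659]
orientation: [-0.039, 0.999, 0.0, 0.002]
ft_force: [-1.6, 4.8, 9.0]
width: 0.0303
```

Emit:
{"method": "drive_tool", "body": {"steps": "28 0 1.5 0 0; 28 0 2 0 0; 28 0 2 0 0; 28 0 2 3 0; 28 0 2 3 0"}}

```text
time_s: 7.28
tcp_pos: [0.5617, -0.1096, 0.0639]
orientation: [-0.039, 0.999, -0.001, 0.003]
ft_force: [-1.0, 0.3, 10.7]
width: 0.0302
```

Emit:
{"method": "drive_tool", "body": {"steps": "28 0 0 2 0; 28 0 0 4 0; 28 0 0 6 0; 28 0 0 8 0; 28 0 0 10 0; 28 0 0 11 0; 28 0 0 12 0; 28 0 0 12 0"}}

```text
time_s: 8.28
tcp_pos: [0.5595, -0.1093, 0.0488]
orientation: [-0.039, 0.999, -0.0, -0.0]
ft_force: [-2.3, -1.6, 4.0]
width: 0.0301
```

Emit:
{"method": "drive_tool", "body": {"steps": "28 0 0 3 0; 28 0 0 4 0; 28 0 0 5 0; 28 0 0 5 0"}}

```text
time_s: 8.78
tcp_pos: [0.5616, -0.1096, 0.0486]
orientation: [-0.039, 0.999, -0.001, 0.003]
ft_force: [-9.4, -0.4, 26.4]
width: 0.0305
```

The thief stops hard at the home height (26 N at TCP 48.6 mm), so it is home. I'll release and go up.

Emit:
{"method": "drive_tool", "body": {"steps": "28 0 0 -4 0; 30 0 0 -5 0; 48 0 0 -5 0; 52 0 0 -5 0; 52 0 0 -5 0; 52 0 0 -50 0; 52 0 0 -100 0; 52 0 0 -100 0"}}

```text
time_s: 9.78
tcp_pos: [0.5618, -0.1094, 0.1486]
orientation: [-0.039, 0.999, -0.001, 0.004]
ft_force: [0.3, 0.1, -0.4]
width: 0.0521
```

```bash
python3 g.py .4425 .3645 .12 -10.3
```

```text
d [ 82.2 481.9  26.6] spin 14.8 at [ 0.5618 -0.1094  0.1486] q6 -1.91 down -0.99996 F [ 0.3  0.1 -0.4] w 52.1 t 9.78
```

Emit:
{"method": "drive_tool", "body": {"steps": "52 82 482 27 15; 52 82 482 27 15; 52 82 482 27 15; 52 82 482 27 15; 52 82 482 27 15; 52 82 482 27 15; 52 82 482 27 15; 52 82 482 27 15"}}

```text
time_s: 10.78
tcp_pos: [0.4388, 0.367, 0.1151]
orientation: [0.091, 0.996, -0.0, -0.001]
ft_force: [0.7, -0.0, -0.1]
width: 0.052
```

Emit:
{"method": "drive_tool", "body": {"steps": "52 0 0 0 0; 52 0 0 0 0; 52 0 0 0 0"}}

```text
time_s: 11.15
tcp_pos: [0.4407, 0.364, 0.1162]
orientation: [0.093, 0.996, -0.0, -0.0]
ft_force: [-0.7, -0.1, -0.4]
width: 0.052
```

```bash
python3 g.py .4425 .3643 .0012 -10.3; python3 - <<'E'
from m import *
S=capture("scene");T=capture("top")
np.set_printoptions(precision=4,suppress=True)
a=T["frame"][140:280,330:530,::-1]; b=S["frame"][140:280,140:340,::-1]
cv2.imwrite("pics/g4.png",cv2.resize(np.hstack([a,b]),None,fx=2,fy=2,interpolation=cv2.INTER_CUBIC))
E
```

```text
d [ -1.8   0.7 115. ] spin -0.3 at [0.4407 0.364  0.1162] q6 -0.76 down -1.0 F [-0.7 -0.1 -0.4] w 52.0 t 11.15
```

View pics/g4.png

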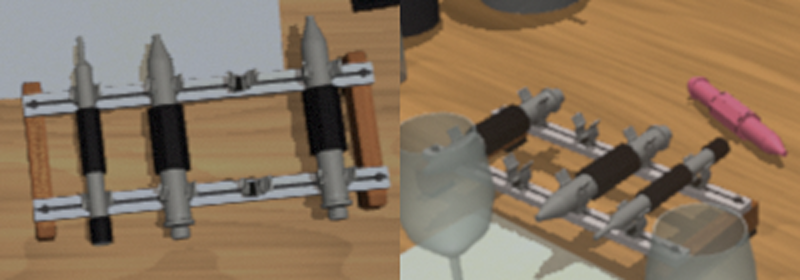

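The thief is fully home in the wide pair and its ends match the stowed one. Next is the thermometer.

Emit:
{"method": "drive_tool", "body": {"steps": "52 -1.5 0.5 55 0; 52 -1.5 0.5 100 0; 52 -1.5 0.5 115 0; 52 -1.5 0.5 115 0; 18 -1.5 0.5 115 0; 18 -1.5 0.5 115 0; 18 -1.5 0.5 115 0; 18 -1.5 0.5 115 0", "newtons": 60}}

```text
time_s: 12.25
tcp_pos: [0.4431, 0.3663, 0.0041]
orientation: [0.092, 0.996, 0.001, 0.002]
ft_force: [-1.1, -0.9, 6.0]
width: 0.0202
```

Emit:
{"method": "drive_tool", "body": {"steps": "18 0 0 0 0; 18 0 0 0 0"}}

```text
time_s: 12.5
tcp_pos: [0.4431, 0.3663, 0.0041]
orientation: [0.092, 0.996, 0.001, 0.002]
ft_force: [-0.6, -0.1, 7.2]
width: 0.0202
```

Emit:
{"method": "drive_tool", "body": {"steps": "18 0 0 -30 0; 18 0 0 -85 0; 18 0 0 -140 0; 18 0 0 -140 0; 18 0 0 -140 0", "newtons": 100}}

```text
time_s: 13.12
tcp_pos: [0.4416, 0.3652, 0.1412]
orientation: [0.092, 0.996, -0.0, -0.0]
ft_force: [0.1, 0.3, -1.7]
width: 0.0198
```

```bash
python3 g.py .5650 -.1817 .14 4.4; python3 - <<'E'
from m import *
S=capture("scene");T=capture("top")
a=T["frame"][160:320,60:260,::-1]; b=S["frame"][150:310,400:600,::-1]
cv2.imwrite("pics/g5.png",cv2.resize(np.hstack([a,b]),None,fx=2,fy=2,interpolation=cv2.INTER_CUBIC))
E
```

```text
d [-221.2 -515.2    1.2] spin -14.9 at [0.4416 0.3652 0.1412] q6 -0.76 down -1.0 F [ 0.1  0.3 -1.7] w 19.8 t 13.12
```

View pics/g5.png

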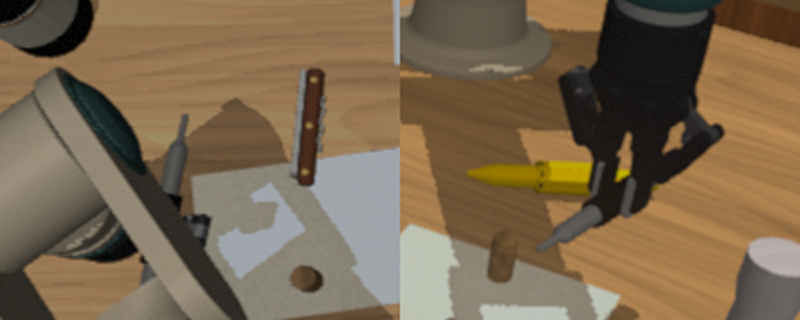

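The thermometer is held square by its grip, and the cork and corkscrew are undisturbed. I'll carry it over slim_free.

Emit:
{"method": "drive_tool", "body": {"steps": "18 -221 -515 0 -15; 18 -221 -515 0 -15; 18 -221 -515 0 -15; 18 -221 -515 0 -15; 18 -221 -515 0 -15; 18 -221 -515 0 -15; 18 -221 -515 0 -15; 18 -221 -515 0 -15"}}

```text
time_s: 14.22
tcp_pos: [0.5504, -0.1207, 0.1399]
orientation: [-0.039, 0.999, 0.001, -0.001]
ft_force: [-0.3, 0.5, 0.0]
width: 0.0198
```

```bash
python3 g.py .5650 -.1817 .14 4.4
```

```text
d [ -9.8 -62.   -0.2] spin 0.1 at [ 0.5504 -0.1207  0.1399] q6 -1.93 down -1.0 F [-0.3  0.5  0. ] w 19.8 t 14.22
```

Emit:
{"method": "drive_tool", "body": {"steps": "18 -8 -55 0 0; 18 -8 -55 0 0; 18 -8 -55 0 0; 18 -8 -55 0 0; 18 -8 -55 0 0"}}

```text
time_s: 14.85
tcp_pos: [0.5632, -0.1719, 0.1415]
orientation: [-0.04, 0.999, 0.0, -0.0]
ft_force: [-0.9, 0.4, -0.5]
width: 0.0196
```

```bash
python3 g.py .5650 -.1817 .07 4.4
```

```text
d [-1.  -9.9 71.5] spin 0.2 at [ 0.5632 -0.1719  0.1415] q6 -2.01 down -1.0 F [-0.9  0.4 -0.5] w 19.6 t 14.85
```

Emit:
{"method": "drive_tool", "body": {"steps": "18 -1 -10 0 0; 18 -1 -10 30 0; 18 -1 -10 60 0; 18 -1 -10 71 0; 18 -1 -10 71 0; 18 -1 -10 76 0; 18 -1 -10 79 0; 18 -1 -10 79 0"}}

```text
time_s: 15.85
tcp_pos: [0.566, -0.1822, 0.064]
orientation: [-0.039, 0.999, 0.0, 0.001]
ft_force: [0.6, 5.5, 4.2]
width: 0.0197
```

```bash
python3 g.py .5650 -.1817 .0521 4.4
```

```text
d [ 1.   0.6 11.9] spin 0.1 at [ 0.566  -0.1822  0.064 ] q6 -2.02 down -1.0 F [0.6 5.5 4.2] w 19.7 t 15.85
```

Emit:
{"method": "drive_tool", "body": {"steps": "18 0 1.5 0 0; 18 0 2 0 0; 18 0 2 1 0; 18 0 2 1 0"}}

```text
time_s: 16.35
tcp_pos: [0.5661, -0.1816, 0.0639]
orientation: [-0.039, 0.999, -0.001, 0.002]
ft_force: [-1.1, 1.7, 9.5]
width: 0.0198
```

Emit:
{"method": "drive_tool", "body": {"steps": "18 0 0.7 2 0; 18 0 0.7 4 0; 18 0 0.7 6 0; 18 0 0.7 8 0; 18 0 0.7 9 0; 18 0 0.7 10 0; 18 0 0.7 11 0; 18 0 0.7 11 0"}}

```text
time_s: 17.35
tcp_pos: [0.5646, -0.1809, 0.052]
orientation: [-0.039, 0.999, -0.001, -0.0]
ft_force: [-4.8, -0.9, 10.1]
width: 0.0198
```

Snapped at TCP 52.0 mm, against 52.1 expected. I'll press a little more to confirm the stop.

Emit:
{"method": "drive_tool", "body": {"steps": "18 0 0 2 0; 18 0 0 4 0; 18 0 0 4 0; 18 0 0 4 0"}}

```text
time_s: 17.85
tcp_pos: [0.5662, -0.1814, 0.0518]
orientation: [-0.039, 0.999, -0.002, 0.002]
ft_force: [-9.7, -0.0, 26.8]
width: 0.0195
```

Emit:
{"method": "drive_tool", "body": {"steps": "18 0 0 -4 0; 22 0 0 -5 0; 44 0 0 -5 0; 48 0 0 -5 0; 48 0 0 -5 0; 48 0 0 -50 0; 48 0 0 -100 0; 48 0 0 -100 0"}}

```text
time_s: 18.85
tcp_pos: [0.5669, -0.1809, 0.1518]
orientation: [-0.039, 0.999, -0.002, 0.004]
ft_force: [0.6, 1.0, -0.9]
width: 0.0478
```

```bash
python3 g.py .5575 -.0380 .15 4.4
```

```text
d [ -1.8 143.2   1.3] spin 0.1 at [ 0.5669 -0.1809  0.1518] q6 -2.02 down -0.99996 F [ 0.6  1.  -0.9] w 47.8 t 18.85
```

Emit:
{"method": "drive_tool", "body": {"steps": "48 -2 143 0 0; 48 -2 143 0 0; 48 -2 143 0 0; 48 -2 143 0 0; 48 -2 143 0 0; 48 -2 143 0 0"}}

```text
time_s: 19.6
tcp_pos: [0.5557, -0.0389, 0.1463]
orientation: [-0.038, 0.999, -0.0, -0.0]
ft_force: [-0.0, 0.5, 0.0]
width: 0.0479
```

```bash
python3 g.py .5575 -.0380 .060 4.4;  python3 - <<'E'
from m import *
S=capture("scene");T=capture("top")
a=T["frame"][120:280,330:530,::-1]; b=S["frame"][130:290,160:360,::-1]
cv2.imwrite("pics/g6.png",cv2.resize(np.hstack([a,b]),None,fx=2,fy=2,interpolation=cv2.INTER_CUBIC))
E
```

```text
d [-1.9  0.8 86.3] spin -0.0 at [ 0.5557 -0.0389  0.1463] q6 -1.78 down -1.0 F [-0.   0.5  0. ] w 47.9 t 19.6
```

View pics/g6.png

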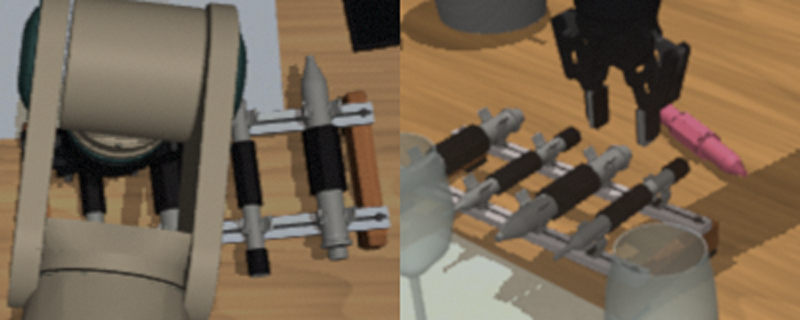

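The loose thermometer is seated and the gripper stands over the half-returned one, nearest the camera. I'll grip it and press.

Emit:
{"method": "drive_tool", "body": {"steps": "48 -2 1 40 0; 48 -2 1 75 0; 48 -2 1 86 0; 48 -2 1 86 0; 48 -2 1 86 0; 24 -2 1 86 0; 18 -2 1 86 0; 18 -2 1 86 0", "newtons": 50}}

```text
time_s: 20.7
tcp_pos: [0.5582, -0.037, 0.0616]
orientation: [-0.039, 0.999, -0.001, 0.001]
ft_force: [0.2, -3.6, 4.2]
width: 0.0204
```

Emit:
{"method": "drive_tool", "body": {"steps": "18 0 0 0 0; 18 0 0 0 0"}}

```text
time_s: 20.95
tcp_pos: [0.5581, -0.0368, 0.0613]
orientation: [-0.039, 0.999, -0.0, 0.001]
ft_force: [1.3, -4.1, 6.4]
width: 0.0206
```

Emit:
{"method": "drive_tool", "body": {"steps": "18 0 -1 0 0; 18 0 -1 2 0; 18 0 -1 4 0; 18 0 -1 6 0; 18 0 -1 8 0; 18 0 -1 10 0; 18 0 -1 11 0; 18 0 -1 11 0", "newtons": 100}}

```text
time_s: 21.95
tcp_pos: [0.557, -0.0371, 0.049]
orientation: [-0.039, 0.999, 0.0, -0.001]
ft_force: [-2.2, -1.2, 1.4]
width: 0.0199
```

Emit:
{"method": "drive_tool", "body": {"steps": "18 0 -0.5 2 0; 18 0 -0.5 4 0; 18 0 -0.5 6 0; 18 0 -0.5 7 0; 18 0 -0.5 7 0"}}

```text
time_s: 22.58
tcp_pos: [0.5599, -0.0377, 0.0486]
orientation: [-0.039, 0.999, -0.0, 0.003]
ft_force: [-12.8, 1.3, 34.5]
width: 0.0196
```

The stop is firm at 48.6 mm under 34 N. I'll release, go up and clear of the camera view, and check.

Emit:
{"method": "drive_tool", "body": {"steps": "18 0 0 -6 0; 22 0 0 -7 0; 44 0 0 -7 0; 48 0 0 -7 0; 48 0 0 -7 0; 48 0 0 -50 0; 48 0 0 -100 0; 48 0 0 -130 0"}}

```text
time_s: 23.58
tcp_pos: [0.5583, -0.0379, 0.1755]
orientation: [-0.039, 0.999, -0.0, 0.002]
ft_force: [1.0, 0.8, 0.6]
width: 0.0479
```

Emit:
{"method": "drive_tool", "body": {"steps": "48 200 300 -30 0; 48 200 300 -30 0; 48 200 300 -30 0; 48 200 300 -30 0; 48 200 300 -30 0; 48 200 300 -30 0; 48 200 300 -30 0; 48 200 300 -30 0"}}

```text
time_s: 24.58
tcp_pos: [0.335, 0.2454, 0.2025]
orientation: [-0.039, 0.999, -0.0, 0.0]
ft_force: [1.4, 0.4, -0.2]
width: 0.0478
```

```bash
python3 - <<'E'
from m import *
S=capture("scene");T=capture("top"); s=sense(); print(s["tcp_pos"],s["time_s"],s["ft_force"])
T0=np.load("top.npy",allow_pickle=True).item(); S0=np.load("scene.npy",allow_pickle=True).item()
np.set_printoptions(precision=4,suppress=True)
for n,sd,ss,z in(("half",(375,212),(274,238),.059),("thief",(414,210),(235,220),.063),("thermo",(453,206),(215,215),.059),("stow",(492,200),(190,206),.063)):
    g,r,a=black(T,sd); X=cast(T,r[0],z); print(n,r[0],r[1],a,X)
a=T["frame"][140:270,335:530,::-1]; b=S["frame"][150:280,155:350,::-1]
cv2.imwrite("pics/f.png",np.hstack([cv2.resize(x,None,fx=2.05,fy=2.05,interpolation=cv2.INTER_CUBIC) for x in(a,b)]))
for n,(x0,y0,x1,y1) in {"cork+screw":(195,185,235,312),"stow":(478,145,512,250),"glasses":(235,50,440,165),"pink":(370,310,490,360),"yellow":(170,350,275,430)}.items():
    d=np.abs(T["frame"][y0:y1,x0:x1].astype(int)-T0["frame"][y0:y1,x0:x1]).max(2); print(n,(d>40).mean().round(3))
E
```

```text
[0.33545154 0.24483853 0.20229797] 24.675 [ 0.01470563 -0.02557288  0.12185238]
half (374.40411376953125, 212.08905029296875) (33.13273239135742, 11.462984085083008) 370 [ 0.5582 -0.0389  0.059 ]
thief (413.75390625, 209.03076171875) (34.481651306152344, 17.612932205200195) 579 [ 0.5617 -0.1109  0.063 ]
thermo (452.53717041015625, 206.45164489746094) (32.765926361083984, 12.071656227111816) 392 [ 0.5659 -0.1829  0.059 ]
stow (495.37286376953125, 203.31906127929688) (42.96928405761719, 24.772857666015625) 749 [ 0.5693 -0.2608  0.063 ]
cork+screw 0.251
stow 0.0
glasses 0.002
pink 0.0
yellow 0.684
```

View pics/f.png

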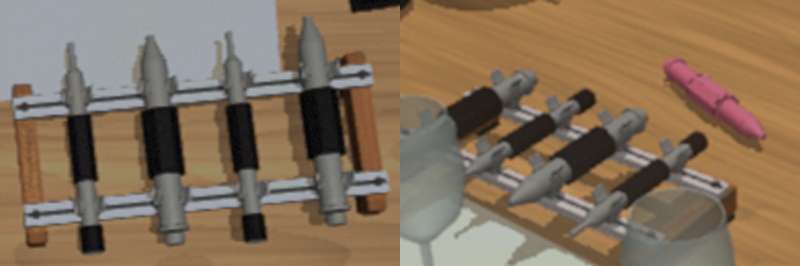

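```bash
python3 -c "
from bench import job_done; print(job_done())"
```

```text
the job is handed in; nothing more can be done
None
```

The loose wine thief went into the wide clips first, then the loose thermometer into the slim clips. I then pressed the half-returned thermometer home. The job was handed in at about 24.7 s of the 67 s allowed, with the gripper empty and clear of everything.

- **Seating:** each tool came to a firm stop at its expected home depth under 26 to 35 N. The half-returned thermometer went down 12.7 mm against the 13 mm expected. In the last top view, the two replaced tools are within about 2 mm of their estimated home points. The half-returned thermometer is about 4 mm off centre along the rack's x, within its stated 7 mm. All tips point away from the robot.
- **Other things:** the stowed thief, the glasses and the pink look-alike show almost no change from the first picture.
- **Not confirmed at the end:** the arm probably hid the cork, corkscrew and yellow look-alike in that last picture, so the picture comparison there showed large differences (25% and 68% of pixels). The cork and corkscrew looked undisturbed when I lifted the thermometer, and the arm passed well above all three after that.
- **Corrections on the way:** the first grasp of the thief was about 3 mm off, so I opened and gripped it again. Each tool needed a sideways correction of about 1 to 3.5 mm at the clips, guided by the measured force.

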